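Call the line lead and point out the uncapped vial

TASK

One of the six amber vials in the white rack has been left without its cap. Press the yellow call button all the way down and let it come back up, then point at the uncapped vial: bring the fingertips directly above its open mouth, about two to three centimetres clear of it, and dwell there for at least two seconds, still pointing at it when you finish. Touch neither the vials nor the rack, leave the red button unpressed and the other things on the bench where they are.

Things in the scene. Friction and masses are not known exactly. Their poses are not given: they have to be found in the camera images.
- open_mouth (a point): centre of the open mouth (rim level) of the uncapped amber vial, 69 mm above the table; z up. Inside the rack's raster of wells; the mouth is 21 mm across over its rim. Capped neighbours' tops stand 7 mm higher, their axes 52 mm away or more.
- vial_open: the uncapped vial itself: amber glass, 25 mm across, 61 mm tall to the rim of its bare neck, standing loose and upright in a well of the rack. Origin: centre of its underside, 8 mm above the table, z up. To be pointed at, never touched.
- vial_white: an amber glass vial, 25 mm across, with a white screw cap, 68 mm tall overall; it stands loose and upright in a well of the rack, its top 76 mm above the table. Origin: centre of its underside, z up. Which well is drawn at random. Not to be touched.
- vial_1: an amber glass vial, 25 mm across, with a black screw cap, 68 mm tall overall; it stands loose and upright in a well of the rack, its top 76 mm above the table. Origin: centre of its underside, z up. Which well is drawn at random. Not to be touched.
- vial_2: an amber glass vial, 25 mm across, with a black screw cap, 68 mm tall overall; it stands loose and upright in a well of the rack, its top 76 mm above the table. Origin: centre of its underside, z up. Which well is drawn at random. Not to be touched.
- vial_3: an amber glass vial, 25 mm across, with a black screw cap, 68 mm tall overall; it stands loose and upright in a well of the rack, its top 76 mm above the table. Origin: centre of its underside, z up. Which well is drawn at random. Not to be touched.
- vial_4: an amber glass vial, 25 mm across, with a black screw cap, 68 mm tall overall; it stands loose and upright in a well of the rack, its top 76 mm above the table. Origin: centre of its underside, z up. Which well is drawn at random. Not to be touched.
- rack: fixed white plastic rack, 125 (its x) x 175 (its y) x 30 mm high, with six square wells in two rows of three (52 mm apart both ways, at x = -26, +26 and y = -52, 0, +52 mm). Origin: centre of its underside on the table. Either the rack or the call box may stand on the left. Not to be touched.
- callbox: fixed grey call box with an aluminium face, 90 (its x) x 180 (its y) x 41 mm high. Yellow button at y = +45 mm, red button at y = -45 mm, both facing up. Origin: centre of its underside on the table.
- call_top (a point): centre of the top face of the yellow call button, 36 mm across, pressed straight down; it travels down with the button.
- call (a joint): travel of the yellow call button in m: 0 up, 0.006 fully down. A spring returns it; fully down takes 4 N.
- stop_top (a point): centre of the top face of the red button, same size, 90 mm from the yellow one. Not to be pressed.
- stop (a joint): travel of the red button in m: 0 up, 0.006 fully down.
- stick: loose flat wooden stick, 28 (x) x 200 (y) x 5 mm, lying on the table behind the rack and call box, as seen from the robot. Origin: centre of its underside. A bystander: leave it where it is.
- beaker: loose open glass beaker, 68 mm across, 85 mm tall, on the left. Origin: centre of its underside. A bystander: leave it where it is.
- stock: loose amber stock bottle, 60 mm across, 130 mm tall, with a black cap and pale label, on the left. Origin: centre of its underside. A bystander: leave it where it is.
- jar: loose white plastic jar, 68 mm across, 75 mm tall, on the right. Origin: centre of its underside. A bystander: leave it where it is.
- dish: loose white ceramic bowl, 90 mm across, 40 mm tall, on the right. Origin: centre of its underside. A bystander: leave it where it is.
Mind the look-alikes: they are no part of the job. What is shaped like the callbox but green or purple is not meant.

How it is judged:
By the outcome, as a careful person would: the job done as asked, in the order asked, and still so for the second after the job is handed in, with the robot touching nothing.
It also fails if it takes over 37 s, if anything falls off the work surface, if the arm or the gripper's body presses on something with over 40 N, if the wrist force passes 120 N, or if a joint passes its speed limit or range.

ROBOT

A 7-joint arm with a two-finger parallel gripper is mounted at the origin on the work surface. World frame = base frame: x ahead of the robot, y to its left, z up, the work surface at z = 0. Lengths are in mm, angles in rad, forces in N, time in s.
With the tool pointing down it reaches from about 350 to 900 mm from the base axis. Payload 19.9 kg.
Tool frame: the origin (TCP) lies midway between the tips of the shut fingers; the grasp point (between the pads) lies 19 mm behind it; z points along the fingers, y is the line along which they close (so a half turn about z gives the same grasp; the last joint's range is limited). The gripper opens to 85 mm and grips with 20 to 120 N. Pads are 22 mm wide; open, the fingers measure 114 mm over their backs; the gripper's body (76 mm by 85 mm) begins 54 mm behind the grasp point. The pads swing forward as they close: fully open they stand 13 mm farther back than shut.
Start: joints at [1.06, 0.417, -0.01, 1.614, 0.005, 1.111, -0.053], TCP at [282.377, -557.552, 231.26] pointing down, gripper open.
Joint ranges: [-2.81, 2.81], [-0.39, 2.02], [-1.27, 1.25], [0.06, 2.57], [-1.19, 4.33], [0.19, 2], [-2.82, 2.82]. Speed limits (rad/s): [1.89, 1.89, 2.39, 2.39, 3.01, 3.01, 3.01].

INTERFACE

Orientations are given as a unit quaternion [x, y, z, w].
In Python, from bench import r, eyes gives the robot as it stands.
- The arm moves only by the shell command python3 -m creep 'ROWS' [FORCE]. ROWS is JSON, a list of rows, each a list of 3 entries, a list of its own where there are three numbers: the shift along the tool's x, y, z each as a share of 0.3 m, from -1 to 1, then the turn, a rotation vector about the tool's x, y, z each as a share of 90 degrees, from -1 to 1, then the finger opening in mm, from 0 to 85.4. A call has 1 to 20 rows; each row shifts and turns the commanded pose from where the row before left it, along the tool's axes as they then stand; what a row does not reach is not made up. A row lasts 1/10 s, in which the tool goes at most 50 mm and 8.59 degrees, less where a joint would pass 70% of its speed; a pose out of reach is approached as far as the arm can. A call with a number of a shift or a turn outside -1 to 1 is refused whole. A call with a gripper value outside its range is refused whole. The fingers move at their own pace and stop on an object; FORCE is the grip in N (left out, the last holds). Time passes only in rows, so rows that do not move let the fingers close. It gives the time, the measured TCP pose, the force, the opening and the grip force at its end, in the units of the state.
- r.state(): the state, without advancing time (a new reading comes with each control period).
- eyes.camera(name): name is "scene" or "top" or "wrist"; returns the picture (384x512x3 uint8, red, green, blue); there is no depth.
- eyes.calibration(name): a dict with "fov_y" (degrees; the focal length in pixels is half the picture's height over the tangent of half this angle, whatever the lens; pixels are square), "cx", "cy" (the principal point, pixels), "pose" (4x4, takes a point from camera to world coordinates). Camera axes: x right, y up, looking along -z (the intrinsics and any distortion apply to the point x, -y, -z); pixel columns grow to the right and rows downward; lengths in mm; the calibration is good to about 2 mm. A picture is of the moment at which its call begins: read the wrist's pose just before it. calibration takes no time and is no camera call; for the wrist camera it gives the pose at the moment of the call.
- r.job_done(): hands the job in; it is judged then, once.
Trained networks look in the newest picture that a camera, given by its name, has taken for a name from the list of things; names that differ only in an ending like _2 or _b are one class to them, and where a whole thing is asked for, a point or a joint stands for the part that bears it (a point fixed in the world has none). Each returns a list of dicts, best first, with "p" (0 to 1); they miss things now and then, are a little off and sometimes report something else, mostly with a low value. They report only what shows in the picture. A call takes as long as a camera call. They do not tell look-alikes from the thing itself.
- eyes.boxes_of(camera, label): "location" ([x, y, z] in mm, in world coordinates, good to about 4 mm: the middle of the surface that is visible of it).
- eyes.masks_of(camera, label): "pixels" (384x512 bool, what is visible of it).
- eyes.tip_of(camera, label): "location" ([x, y, z] in mm, in world coordinates, good to about 4 mm: a listed point, or the origin of a listed thing).
The state is a dict: "time": time; "joints": joint angles; "dq": joint speeds; "tau": joint torques, N m; "eef_pos": TCP position; "ee_rot": TCP orientation; "contact_force": force on the tool from outside, world axes, zero at the start; "torque": the same for the moment, N m; "grip_width": finger opening in mm; "grip_force": force on a finger pad.
Only numpy, scipy, OpenCV 4.12 (cv2) and the standard library are available. Lean on these libraries where they do the work, as an engineer would, in place of code of your own. Each camera call takes 0.05 s, during which the arm holds its last target. There are 200 camera calls.

## Working session

There is one attempt and no reset: what is moved stays moved. The work goes in short steps, Python scripts to look and compute and a shell command to move; the robot and the scene stay as the last step left them, time stands still between calls to the robot, and variables do not carry over. Pictures are saved under pics/ and viewed, at most 10 in all, crops included, and the job is handed in when it is done.

```bash
mkdir -p pics; python3 - <<'E'
from bench import r, eyes
import cv2
s=r.state(); print(s['time'],s['eef_pos'],s['ee_rot'],s['grip_width'])
for c in ("top","scene"):
    im=eyes.camera(c); cv2.imwrite(f"pics/{c}1.png",im[:,:,::-1])
    for l in ("open_mouth","call_top","stop_top","callbox","rack"):
        print(c,l,[([round(float(v)) for v in d['location']],round(float(d['p']),2)) for d in eyes.tip_of(c,l)][:3])
E
```

```text
0.0 [ 282.25800412 -557.26076607  230.64780334] [ 9.72646011e-01  2.32291547e-01 -1.89770639e-04 -5.81260216e-04] 85.44602117554541
top open_mouth [([525, -77, 71], 0.6), ([560, -137, 10], 0.38)]
top call_top [([803, -267, 66], 0.63), ([293, -193, 62], 0.59), ([568, 184, 61], 0.52)]
top stop_top [([246, -271, 62], 0.53), ([254, 380, 62], 0.52), ([342, 96, 64], 0.43)]
top callbox [([554, 141, -1], 0.96), ([787, -314, -1], 0.91), ([268, -234, 3], 0.82)]
top rack [([538, -135, 2], 0.8)]
scene open_mouth [([526, -74, 72], 0.52), ([671, 408, 5], 0.25)]
scene call_top [([800, -266, 61], 0.65), ([569, 183, 64], 0.63), ([291, -193, 65], 0.61)]
scene stop_top [([343, 94, 59], 0.57), ([772, -350, 63], 0.56), ([248, -266, 61], 0.55)]
scene callbox [([352, 137, -2], 0.97), ([273, -235, 0], 0.97), ([268, 417, 0], 0.76)]
scene rack [([543, -130, -2], 0.8)]
```

View pics/top1.png

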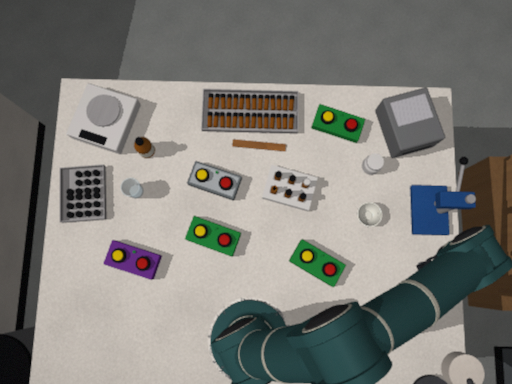

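View pics/scene1.png

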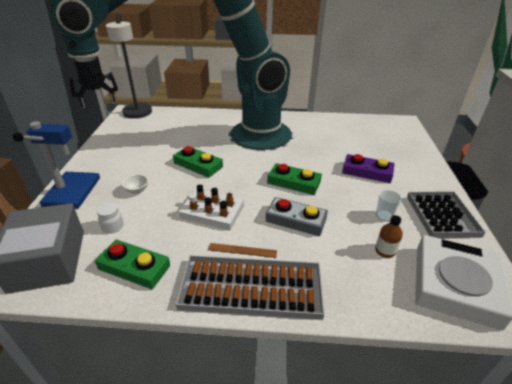

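The top picture shows the grey call box at (215,180) with its yellow button at (202,175). The look-alikes are three green boxes (213,235), (318,262), (338,122) and a purple one (132,259), each with a yellow button. The rack is at (290,188); the uncapped-vial candidates are (278,175), (292,180), (306,183), (273,189), (288,194) and (302,197). I'll check in one close crop.

```bash
cat > h.py <<'E'
import numpy as np
from bench import r, eyes
def K(c):
    k=eyes.calibration(c); f=192/np.tan(np.radians(k['fov_y'])/2); return k,f,np.array(k['pose'])
def proj(c,p):
    k,f,T=K(c); q=np.linalg.inv(T)@np.r_[p,1]; return k['cx']+f*q[0]/-q[2], k['cy']-f*q[1]/-q[2]
def ray(c,u,v,z):
    k,f,T=K(c); d=T[:3,:3]@np.array([(u-k['cx'])/f,-(v-k['cy'])/f,-1]); o=T[:3,3]; return o+d*(z-o[2])/d[2]
E
python3 - <<'E'
from h import *
import cv2
print(eyes.calibration("top").keys())
for c in("top","scene"): print(c,[np.round(proj(c,p),1) for p in([525,-76,69],[568,184,62])])
a=cv2.imread("pics/top1.png")[155:220,180:330]; b=cv2.imread("pics/scene1.png")[175:240,175:335]
a=cv2.resize(a,(800,290),interpolation=2); b=cv2.resize(b,(800,310),interpolation=2)
cv2.imwrite("pics/crop1.png",np.vstack([a,b]))
for c in("top","scene"):
  eyes.camera(c)
  for l in("vial_1","vial_white","vial_open","call_top","open_mouth","rack","callbox"):
    print(c,l,[([round(float(v)) for v in d['location']],round(float(d['p']),2)) for d in eyes.tip_of(c,l) if 480<d['location'][0]<640])
E
```

```text
dict_keys(['fov_y', 'cx', 'cy', 'pose'])
top [array([274.5, 188. ]), array([201.6, 174.7])]
scene [array([228.3, 192.8]), array([310.5, 207.3])]
top vial_1 [([514, -127, 7], 0.52), ([562, -137, 11], 0.47), ([573, -88, 6], 0.43), ([502, -172, 9], 0.38)]
top vial_white [([551, -186, 7], 0.51)]
top vial_open [([523, -74, 6], 0.49)]
top call_top [([567, 184, 59], 0.49)]
top open_mouth [([525, -76, 71], 0.49)]
top rack [([536, -134, 3], 0.83)]
top callbox [([554, 141, 1], 0.85), ([576, -86, 7], 0.17)]
scene vial_1 [([502, -175, 7], 0.63), ([507, -120, 6], 0.58), ([554, 142, 0], 0.51), ([575, -85, 6], 0.4), ([564, -142, 7], 0.4), ([522, -76, 3], 0.22)]
scene vial_white [([551, -186, 6], 0.5)]
scene vial_open [([523, -78, 6], 0.65)]
scene call_top [([568, 183, 65], 0.39)]
scene open_mouth [([526, -75, 74], 0.59), ([556, 141, -1], 0.25)]
scene rack [([540, -128, -1], 0.86)]
scene callbox [([554, 148, 1], 0.59)]
```

View pics/crop1.png

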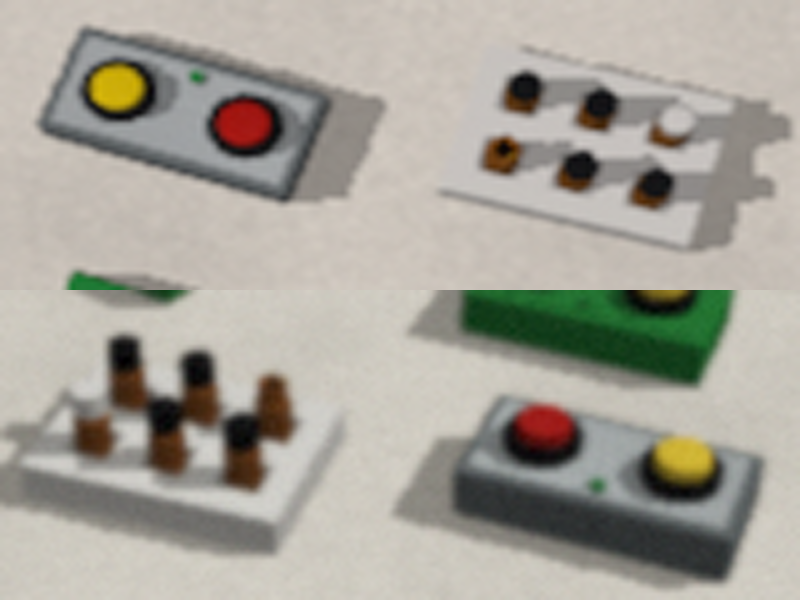

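The crop confirms it. The grey box is the only one in grey, with yellow at top-crop (118,88). The uncapped vial is the left vial of the row nearer the robot, at top-crop (502,153), full picture (274,189). The white cap is at (678,122). Both cameras agree on the mouth at about (524,-75.5,69) and the yellow button at (567.5,184,~62). I'll move over the button with the fingers shutting.

```bash
python3 -m creep '[[[0.03,-0.03,0],[0,0,0],0],[[0.07,-0.06,0],[0,0,0],0],[[0.1,-0.09,0],[0,0,0],0],[[0.1,-0.09,0],[0,0,0],0],[[0.1,-0.09,0],[0,0,0],0],[[0.1,-0.09,0],[0,0,0],0],[[0.1,-0.09,0],[0,0,0],0],[[0.1,-0.09,0],[0,0,0],0],[[0.1,-0.09,0],[0,0,0],0],[[0.1,-0.09,0],[0,0,0],0],[[0.1,-0.09,0],[0,0,0],0],[[0.1,-0.09,0],[0,0,0],0],[[0.1,-0.09,0],[0,0,0],0],[[0.1,-0.09,0],[0,0,0],0],[[0.1,-0.09,0],[0,0,0],0],[[0.1,-0.09,0],[0,0,0],0],[[0.1,-0.09,0],[0,0,0],0],[[0.1,-0.09,0],[0,0,0],0],[[0.06,-0.05,0],[0,0,0],0],[[0,0,0],[0,0,0],0]]' 30
cat >> h.py <<'E'
from scipy.spatial.transform import Rotation as R
def need(p):
    s=r.state(); print(s['time'],np.round(s['eef_pos'],1),np.round(s['ee_rot'],3),np.round(s['contact_force'],1),s['grip_width'],'shift share',np.round(R.from_quat(s['ee_rot']).inv().apply(np.array(p)-s['eef_pos'])/300,4))
E
python3 -c "
from h import *
need([567.5,184,100])"
```

```text
time: 3.4
eef_pos: [539.0, 108.0, 231.2]
ee_rot: [0.972, 0.235, 0.0, -0.001]
contact_force: [0.4, -0.2, -0.5]
grip_width: 0.3
grip_force: 0.0
3.4 [539.  108.  231.2] [ 0.972  0.235  0.    -0.001] [ 0.4 -0.2 -0.5] 0.261816093949641 shift share [ 0.1998 -0.1818  0.4377]
```

```bash
python3 -m creep '[[[0.05,-0.045,0.04],[0,0,0],0],[[0.1,-0.09,0.1],[0,0,0],0],[[0.05,-0.047,0.1],[0,0,0],0],[[0,0,0.1],[0,0,0],0],[[0,0,0.06],[0,0,0],0],[[0,0,0.03],[0,0,0],0],[[0,0,0],[0,0,0],0]]'
python3 - <<'E'
from h import *
import cv2
need([567.5,184,80])
ims=[]
for c in("wrist","top"):
    im=eyes.camera(c)
    print(c,[(np.round(d['location'],1),round(float(d['p']),2)) for d in eyes.tip_of(c,"call_top")])
    ims.append(im)
cv2.imwrite("pics/w2.png",ims[0][:,:,::-1])
E
```

```text
time: 4.1
eef_pos: [567.3, 179.1, 101.9]
ee_rot: [0.973, 0.232, -0.001, 0.0]
contact_force: [-1.3, -0.6, 0.1]
grip_width: 0.3
grip_force: 0.0
4.1 [567.3 179.1 101.9] [ 0.973  0.232 -0.001  0.   ] [-1.3 -0.6  0.1] 0.2961947690251858 shift share [ 0.008  -0.0143  0.0729]
wrist [(array([573. , 189.6,  69.1]), 0.82), (array([578.3, -85.7,   9.1]), 0.7)]
top [(array([ 801.1, -268. ,   62.8]), 0.63), (array([369.2, 183.4,  62.6]), 0.6), (array([278.3, 460.9,  60.7]), 0.49), (array([ 293.1, -191.8,   60.5]), 0.4), (array([ 6.272e+02, -4.281e+02,  1.000e-01]), 0.38), (array([ 549.5, -187.9,   10.4]), 0.32)]
```

View pics/w2.png

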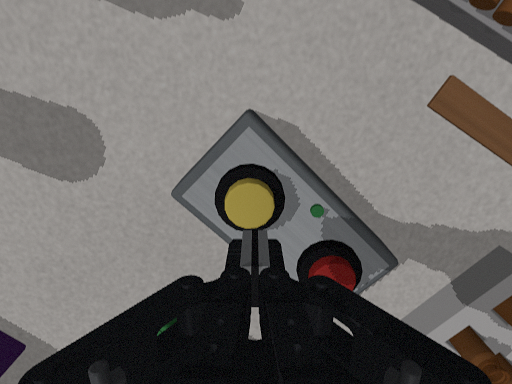

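The wrist view shows the yellow button centred at (249,204), the shut fingertips near (256,232) and the red button at (332,272). I'll measure the button from this.

```bash
python3 - <<'E'
from h import *
for z in (58,62,66): print(z,ray("wrist",249,204,z), ray("top",202,175,z), ray("wrist",332,272,z))
need([568.5,185.5,72])
E
```

```text
58 [572.0594345  185.44830659  58.        ] [567.93323146 182.85093786  58.        ] [549.88729486 102.02960456  58.        ]
62 [573.57351482 186.12628662  62.        ] [567.06541831 182.36519233  62.        ] [551.87323312 104.48286553  62.        ]
66 [575.08759514 186.80426666  66.        ] [566.19760517 181.8794468   66.        ] [553.85917137 106.9361265   66.        ]
4.3 [568.6 179.5 103.7] [ 0.973  0.232  0.001 -0.   ] [ 0.3 -0.  -0.2] -0.03935602376645599 shift share [ 0.0086 -0.0179  0.1057]
```

```bash
python3 -m creep '[[[0.012,-0.013,0.02],[0,0,0],0],[[0,0,0.04],[0,0,0],0],[[0,0,0.03],[0,0,0],0],[[0,0,0.01],[0,0,0],0],[[0,0,0.007],[0,0,0],0],[[0,0,0.007],[0,0,0],0],[[0,0,0],[0,0,0],0]]'
```

```text
time: 5.0
eef_pos: [569.5, 184.6, 68.2]
ee_rot: [0.973, 0.232, -0.0, -0.0]
contact_force: [0.2, -0.3, 0.4]
grip_width: 0.1
grip_force: 0.0
```

```bash
for i in 1; do python3 -m creep '[[[0,0,0.006],[0,0,0],0],[[0,0,0.006],[0,0,0],0],[[0,0,0.006],[0,0,0],0],[[0,0,0],[0,0,0],0]]'; done
```

```text
time: 5.4
eef_pos: [569.5, 184.6, 62.7]
ee_rot: [0.973, 0.232, -0.0, -0.0]
contact_force: [0.5, 1.3, 1.4]
grip_width: -0.3
grip_force: 0.6
```

```bash
python3 -m creep '[[[0,0,0.007],[0,0,0],0],[[0,0,0.006],[0,0,0],0],[[0,0,0],[0,0,0],0]]'
```

```text
time: 5.7
eef_pos: [569.6, 184.6, 58.9]
ee_rot: [0.973, 0.232, 0.0, -0.0]
contact_force: [0.8, -0.3, 2.0]
grip_width: -0.1
grip_force: 1.5
```

```bash
python3 -m creep '[[[0,0,0.006],[0,0,0],0],[[0,0,0],[0,0,0],0]]'
```

```text
time: 5.9
eef_pos: [569.6, 184.6, 57.2]
ee_rot: [0.973, 0.232, 0.0, -0.0]
contact_force: [0.2, -0.8, 3.8]
grip_width: 0.3
grip_force: 1.9
```

Pressing; continuing until the force jumps at the stop.

```bash
python3 -m creep '[[[0,0,0.005],[0,0,0],0],[[0,0,0],[0,0,0],0]]'
```

```text
time: 6.1
eef_pos: [569.7, 184.7, 56.7]
ee_rot: [0.973, 0.232, 0.0, 0.0]
contact_force: [-7.8, -3.8, 22.3]
grip_width: 0.5
grip_force: 11.2
```

```bash
python3 -m creep '[[[0,0,0.005],[0,0,0],0],[[0,0,0],[0,0,0],0]]'
```

```text
time: 6.3
eef_pos: [569.8, 184.7, 56.4]
ee_rot: [0.973, 0.232, 0.0, 0.0]
contact_force: [-15.2, -6.9, 42.0]
grip_width: -0.1
grip_force: 21.2
```

Bottomed out: 42 N against the stop, with z no longer dropping. I'll back off straight up.

```bash
python3 -m creep '[[[0,0,-0.01],[0,0,0],0],[[0,0,-0.02],[0,0,0],0],[[0,0,-0.04],[0,0,0],0],[[0,0,-0.07],[0,0,0],0],[[0,0,-0.1],[0,0,0],0],[[0,0,-0.1],[0,0,0],0],[[0,0,-0.05],[0,0,0],0],[[0,0,0],[0,0,0],0]]'
python3 - <<'E'
from h import *
import cv2
need([524,-75.5,150])
im=eyes.camera("scene"); cv2.imwrite("pics/s3.png",cv2.resize(im[170:250,170:340,::-1],(800,376),interpolation=2))
E
```

```text
time: 7.1
eef_pos: [570.3, 184.9, 173.4]
ee_rot: [0.973, 0.232, 0.002, -0.0]
contact_force: [-0.6, -1.2, -0.1]
grip_width: 0.0
grip_force: 0.0
7.1 [570.3 184.9 173.4] [ 0.973  0.232  0.002 -0.   ] [-0.6 -1.2 -0.1] 0.02954926839192946 shift share [-0.5299  0.7046  0.0769]
```

View pics/s3.png

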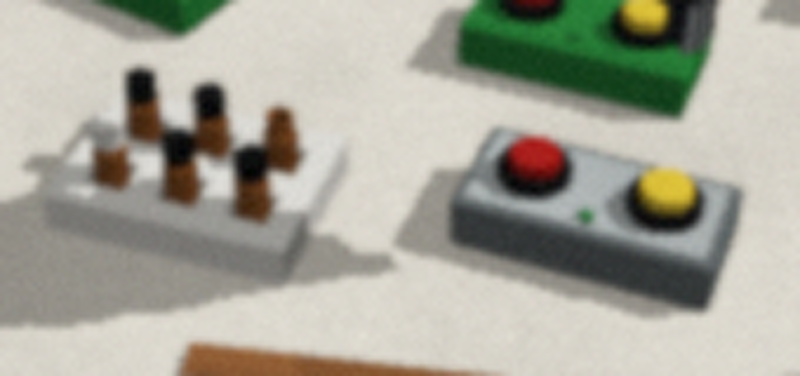

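The yellow button is up again at (667,190), the red one is untouched and the vials are all standing. Next is the open vial, staying high.

```bash
python3 -m creep '[[[-0.025,0.035,0],[0,0,0],0],[[-0.055,0.07,0],[0,0,0],0],[[-0.075,0.1,0],[0,0,0],0],[[-0.075,0.1,0],[0,0,0],0],[[-0.075,0.1,0],[0,0,0],0],[[-0.075,0.1,0],[0,0,0],0],[[-0.075,0.1,0],[0,0,0],0],[[-0.05,0.065,0.02],[0,0,0],0],[[-0.025,0.035,0.02],[0,0,0],0],[[0,0,0],[0,0,0],0],[[0,0,0],[0,0,0],0]]'
python3 - <<'E'
from h import *
import cv2
need([524,-75.5,94])
im=eyes.camera("wrist"); cv2.imwrite("pics/w4.png",im[:,:,::-1])
print([(np.round(d['location'],1),round(float(d['p']),2)) for d in eyes.tip_of("wrist","open_mouth")],[(np.round(d['location'],1),round(float(d['p']),2)) for d in eyes.tip_of("wrist","vial_open")],np.round(proj("wrist",[524,-75.5,69])))
E
```

```text
time: 8.25
eef_pos: [523.0, -75.0, 158.6]
ee_rot: [0.973, 0.233, -0.0, -0.0]
contact_force: [0.4, 1.4, 1.1]
grip_width: 0.2
grip_force: 0.0
8.25 [523.  -75.  158.6] [ 0.973  0.233 -0.    -0.   ] [0.4 1.4 1.1] 0.1602843415529206 shift share [0.0022 0.0032 0.2155]
[(array([523.8, -76.8,  68.6]), 0.62)] [(array([523.1, -75.5,  11.5]), 0.84)] [256. 190.]
```

View pics/w4.png

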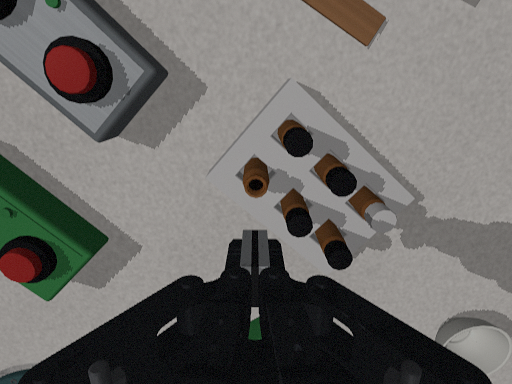

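The wrist view shows the open mouth at (256,185), with capped vials at (298,138), (341,181), (297,221) and (338,255) and the white cap at (383,215). The target projects to (256,190), within a few mm of the mouth. I'll measure that and descend.

```bash
python3 -c "
from h import *
print(ray('wrist',256,185,69))"; python3 -m creep '[[[0.003,0.002,0.03],[0,0,0],0],[[0,0,0.06],[0,0,0],0],[[0,0,0.05],[0,0,0],0],[[0,0,0.03],[0,0,0],0],[[0,0,0.015],[0,0,0],0],[[0,0,0],[0,0,0],0],[[0,0,0],[0,0,0],0]]'
python3 - <<'E'
from h import *
import cv2
need([524,-75.5,94])
im=eyes.camera("wrist"); cv2.imwrite("pics/w5.png",im[:,:,::-1])
print([(np.round(d['location'],1),round(float(d['p']),2)) for d in eyes.tip_of("wrist","open_mouth")])
E
```

```text
[528.56529234 -73.65791106  69.        ]
time: 9.1
eef_pos: [524.6, -75.9, 104.0]
ee_rot: [0.973, 0.232, 0.0, 0.0]
contact_force: [-0.8, -0.5, -0.6]
grip_width: -0.2
grip_force: 0.0
9.1 [524.6 -75.9 104. ] [0.973 0.232 0.    0.   ] [-0.8 -0.5 -0.6] -0.20308056919999104 shift share [-0.001  -0.0022  0.0335]
[(array([523.6, -75.6,  68.5]), 0.89), (array([ 536.2, -131.7,   -4.9]), 0.52)]
```

View pics/w5.png

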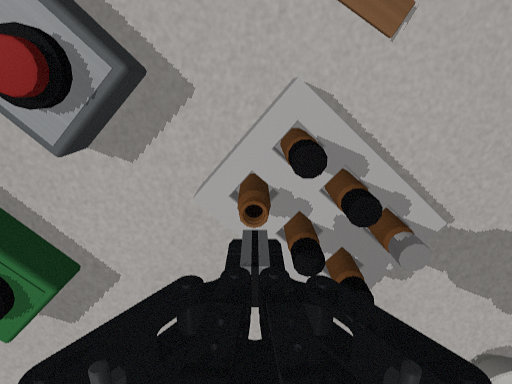

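```bash
python3 - <<'E'
from h import *
s=r.state()
print(ray("wrist",254.5,211,69),proj("wrist",s['eef_pos']),proj("wrist",[524,-75.5,69]),ray("top",274.1,188.2,69))
k,f,T=K("wrist"); print(f,k['cx'],k['cy'],np.round(T,3))
acc=[]
for c in("top","scene","wrist")*3:
    eyes.camera(c)
    for l in("open_mouth","vial_open"):
        for d in eyes.tip_of(c,l)[:1]: print(c,l,np.round(d['location'],1),round(float(d['p']),2))
E
```

```text
[529.12370977 -74.02601305  69.        ] (np.float64(254.24925779004667), np.float64(244.1832351264403)) (np.float64(253.0499101229367), np.float64(217.99395442292933)) [524.10053495 -74.6847413   69.        ]
283.8708803459722 254.5011527564945 185.95719207338672 [[ 4.51000e-01  8.44000e-01  2.89000e-01  5.99351e+02]
 [-8.92000e-01  4.26000e-01  1.48000e-01 -3.81970e+01]
 [ 2.00000e-03 -3.24000e-01  9.46000e-01  2.46358e+02]
 [ 0.00000e+00  0.00000e+00  0.00000e+00  1.00000e+00]]
top open_mouth [673.4 397.9  -2.2] 0.54
top vial_open [514.7 433.6  -3. ] 0.57
scene open_mouth [ 630.3 -433.1   -3.1] 0.56
scene vial_open [ 7.014e+02 -1.270e+01  6.000e-01] 0.58
wrist open_mouth [523.4 -76.6  69.4] 0.82
wrist vial_open [525.1 -78.7  11.7] 0.69
scene open_mouth [527.3 -71.8  72.5] 0.56
scene vial_open [519.6 -77.1   3.3] 0.41
wrist open_mouth [523.7 -76.4  69. ] 0.65
top open_mouth [ 549.8 -185.5   11. ] 0.54
scene open_mouth [524.6 -73.3  71.3] 0.64
scene vial_open [521.5 -74.6   4.2] 0.57
wrist open_mouth [523.7 -75.8  68.7] 0.93
wrist vial_open [524.7 -78.1  12. ] 0.58
```

```bash
python3 -m creep '[[[0.004,0,0.012],[0,0,0],0],[[0,0,0.012],[0,0,0],0],[[0,0,0.009],[0,0,0],0],[[0,0,0],[0,0,0],0],[[0,0,0],[0,0,0],0]]'
python3 - <<'E'
from h import *
import cv2
need([525.5,-75,94])
im=eyes.camera("scene"); cv2.imwrite("pics/s6.png",cv2.resize(im[150:250,160:330,::-1],(800,470),interpolation=2))
t=r.state()['eef_pos']
for p in (t,[525,-75.5,69]):
    u,v=proj("scene",p); print((u-160)*4.7,(v-150)*4.7)
E
```

```text
time: 11.05
eef_pos: [525.3, -75.5, 93.6]
ee_rot: [0.973, 0.232, -0.0, -0.0]
contact_force: [0.2, -0.1, 0.4]
grip_width: -0.1
grip_force: 0.0
11.05 [525.3 -75.5  93.6] [ 0.973  0.232 -0.    -0.   ] [ 0.2 -0.1  0.4] -0.10911264365045556 shift share [ 0.0015 -0.0012 -0.0012]
320.2644401533557 172.7272147028665
321.77400882483886 201.28199550127644
```

View pics/s6.png

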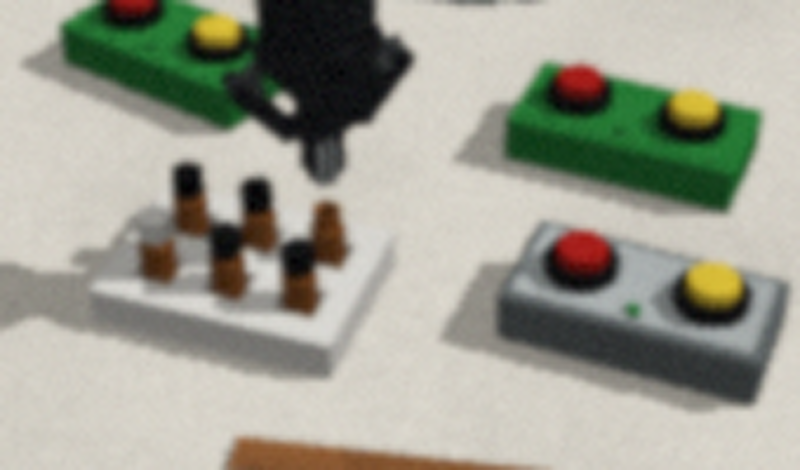

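The fingertips at (323,180) hang directly above the bare neck at (327,207), touching nothing and about 25 mm clear. I'll dwell here and hand in.

```bash
python3 -m creep '[[[0.001,-0.001,0],[0,0,0],0],[[0,0,0],[0,0,0],0],[[0,0,0],[0,0,0],0],[[0,0,0],[0,0,0],0],[[0,0,0],[0,0,0],0],[[0,0,0],[0,0,0],0],[[0,0,0],[0,0,0],0],[[0,0,0],[0,0,0],0],[[0,0,0],[0,0,0],0],[[0,0,0],[0,0,0],0],[[0,0,0],[0,0,0],0],[[0,0,0],[0,0,0],0],[[0,0,0],[0,0,0],0],[[0,0,0],[0,0,0],0],[[0,0,0],[0,0,0],0],[[0,0,0],[0,0,0],0],[[0,0,0],[0,0,0],0],[[0,0,0],[0,0,0],0],[[0,0,0],[0,0,0],0],[[0,0,0],[0,0,0],0]]'
python3 -m creep '[[[0,0,0],[0,0,0],0],[[0,0,0],[0,0,0],0],[[0,0,0],[0,0,0],0],[[0,0,0],[0,0,0],0],[[0,0,0],[0,0,0],0],[[0,0,0],[0,0,0],0],[[0,0,0],[0,0,0],0],[[0,0,0],[0,0,0],0]]'
python3 -c "
from bench import r
print(r.job_done())"
```

```text
time: 13.1
eef_pos: [525.4, -75.1, 93.7]
ee_rot: [0.973, 0.232, -0.0, -0.0]
contact_force: [0.9, -0.4, 0.4]
grip_width: -0.0
grip_force: 0.0
time: 13.9
eef_pos: [525.5, -75.1, 93.7]
ee_rot: [0.973, 0.232, -0.0, -0.0]
contact_force: [0.8, -0.0, -0.2]
grip_width: -0.1
grip_force: 0.0
the job is handed in; nothing more can be done
None
```

I pressed the yellow call button to its stop and it came back up; the fingertips then dwelt 2.8 s about 25 mm above the open vial's mouth, touching nothing else, and I handed the job in at 13.9 s (no verdict returned).

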